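# Lean the sample board and clip its sheet

### The arm

A 6-joint arm with a two-finger parallel gripper is mounted at the origin on a cart in front of the work surface, level with it; the furniture and walls round the work are solid. World frame = base frame: x ahead of the robot, y to its left, z up, the work surface at z = 0. Lengths are in mm, angles in rad, forces in N, time in s.
With the tool pointing down it reaches from about 350 to 975 mm from the base axis. Payload 7.1 kg.
Tool frame: the origin (TCP) lies between the finger pads; the fingertips stand 17 mm ahead of it and the grasp point (between the pads) lies 2 mm behind it; z points along the fingers, y is the line along which they close (so a half turn about z gives the same grasp; the last joint's range is limited). The gripper opens to 88 mm and grips with 3 to 60 N. Pads are 20 mm wide; open, the fingers measure 115 mm over their backs; the gripper's body (75 mm by 178 mm) begins 61 mm behind the grasp point.
Start: joints at [1.126, 0.423, 1.63, -0, 1.089, -0.019], TCP at [258.123, 569.19, 239.675] pointing down, gripper open.
Joint ranges: [-3, 3], [-0.9, 2.11], [0.09, 2.58], [-1.31, 4.45], [0.11, 2.69], [-2.54, 2.54]. Speed limits (rad/s): [2.39, 2.39, 3.01, 3.14, 3.14, 3.14].

### API

Orientations are given as a rotation vector (axis times angle).
In Python, from workcell import ctrl, camrig, get_obs gives the robot as it stands (ctrl), with the cameras (camrig) and the readings as plain functions.
- The arm moves only by the shell command python3 jog.py 'ROWS' [OPENING]. ROWS is a JSON list of rows, 1 to 5 of them, each of 6 numbers: dx, dy, dz in mm, then a rotation vector rx, ry, rz in rad; each row shifts and turns the commanded pose from where the row before left it, along the tool's axes as they then stand; what a row does not reach is not made up. A row lasts 1/12 s, in which the tool goes at most 41.7 mm and 0.125 rad, less where a joint would pass 70% of its speed; a pose out of reach is approached as far as the arm can. OPENING is the finger opening in mm, set as the command begins (- or left out keeps the last). The fingers move at their own pace and stop on an object; the grip force is fixed at half the most. Time passes only in rows, so rows that do not move let the fingers close. It prints the time, the measured TCP pose, the force, the opening and the grip force at its end.
- get_obs(): the state, without advancing time (a new reading comes with each control period).
- camrig.get_image(name): name is "scene" or "top"; returns a dict with "img" (384x512x3 uint8, red, green, blue), "fx", "fy", "cx", "cy" (pixels), "R" (3x3) and "t" (3): a world point X has camera coordinates R X + t. Camera axes: x right, y down, z forward; pixel columns grow to the right and rows downward; lengths in mm; the calibration is good to about 2 mm. A picture is of the moment at which its call begins. There is no depth.
- ctrl.close_job(): hands the job in; it is judged then, once.
The state is a dict: "t": time; "qpos": joint angles; "qvel": joint speeds; "joint_torque": joint torques, N m; "ee_pos": TCP position; "orientation": TCP orientation; "ft_force": force on the tool from outside, world axes, zero at the start; "moment": the same for the moment, N m; "width": finger opening in mm; "grasp_force": force on a finger pad.
Only numpy, scipy, OpenCV 4.12 (cv2) and the standard library are available. Lean on these libraries where they do the work, as an engineer would, in place of code of your own. Each camera call takes 0.05 s, during which the arm holds its last target. There are 200 camera calls.

### The job

Set up the sample stand: first lean its board back until it stands at 35 degrees from upright (the red mark on its quadrant). Then squeeze the black-and-orange spring clip open, take it off its blue dock, and let it close squarely over the board and sheet together at the middle of the board's top edge, pushed on until its orange pads grip over their full height, and let go. Do not drop the clip, and leave the sheet seated and the cup, bottle and tape roll where they are.

Things in the scene. Friction and masses are not known exactly. Their poses are not given: they have to be found in the camera images.
- stand: Grey sample stand, fixed; foot 170 (x) x 200 (y) x 12 mm. Origin: centre of its underside on the table; z up, +x is its front (the sheet's face), turned towards the robot. The board's hinge axis runs along y through (20, 0, 35) mm of this frame. On the +y side a steel quadrant has black ticks every 10 degrees and a long red mark at 35, which a red pointer on the board meets.
- board (a joint): Lean of the board, rad: 0 = upright, grows as its top goes back, away from the robot (stand's -x), up to 0.96; 35 degrees is 0.611. Friction hinge (0.7 N m, about 4 to 6 N at the top edge): it stays where it is left. The top edge moves on a circle of radius 165 mm about the hinge axis; it can be pinched from above and swung.
- board_top (a point): Middle of the board's top edge, marked by a red stripe; 8 mm thick in all (5 mm aluminium plate behind, 3 mm yellow sheet in front, tops flush), the point midway. Frame leans with the board: z up along it, x normal to it (out of its front), y along the edge. Board 160 mm wide; black side channels end 40 mm below the edge.
- sheet (a joint): How far the stiff yellow sample sheet (150 x 155 x 3 mm, with colour swatches) has slid up out of its channels in the board, m: 0 = fully seated, at most 0.03. It drops back under its weight.
- dock: Blue clip dock, fixed; foot 90 x 80 x 14 mm. Origin: centre of its underside on the table; z up. An upright aluminium tongue, 8 mm thick along x, 50 mm wide along y, its top at z = 75 mm; the clip starts closed on the middle of it.
- clip: Black spring clip with orange jaw pads, about 70 g, 26 mm wide (y), 100 mm long. Origin on its pivot pin; z up to the two handles, x the squeezing direction, y along the pin. The frame belongs to the +x half; the other half is the moving jaw. At the start it is closed on the dock's tongue, pivot 14 mm above the tongue's top, axes along the dock's.
- clip_grip (a point): Where to squeeze: midway between the handles, 45 mm above the pivot. Handles are plates 24 mm wide, 12 to 63 mm above the pivot, splayed when the clip is closed (52 mm over their outer faces here, 59 mm at the ends). Squeezed to the stop, their outer faces are parallel, 34 mm apart: that takes about 10 N here; grip with 30 N or more.
- clip_jaw (a joint): Opening of the clip, rad: 0 = jaw pads parallel, 8 mm apart, as when closed on the tongue or on board and sheet; -0.2 = shut on nothing; 0.42 = fully open (mouth about 23 mm wide at the tips). A spring closes it. Squeezed open by q, each half turns q/2, so clip is turned -q/2 about its y from the clip's middle plane.
- clip_mouth (a point): Midway between the jaw tips, 36 mm below the pivot (fixed to the +x half; exact when the clip is closed on 8 mm). Flat jaw pads lie 22 to 36 mm below the pivot. The pivot pin (radius 4 mm) is the stop: an edge in the jaws can come to 4 mm below the pivot. As fingers open they may drag the clip back some mm: push it on deep.
- square_cup: White upturned square cup, 59 x 59 x 88 mm, bystander; origin under its centre.
- pin_bottle: Small white bottle, 34 mm across, 84 mm tall, bystander; origin under its centre.
- tape_roll: Roll of brown tape, 84 mm across, 19 mm high, bystander; origin under its centre.

How it is judged:
By the outcome, as a careful person would: the job done as asked, in the order asked, and still so for the second after the job is handed in, with the robot touching nothing.
It also fails if it takes over 45 s, if anything falls off the work surface, if the arm or the gripper's body presses on something with over 40 N, if the wrist force passes 120 N, or if a joint passes its speed limit or range.

## Working session

There is one attempt and no reset: what is moved stays moved. The work goes in short steps, Python scripts to look and compute and a shell command to move; the robot and the scene stay as the last step left them, time stands still between calls to the robot, and variables do not carry over. Pictures are saved under pics/ and viewed, at most 12 in all, crops included, and the job is handed in when it is done.

```bash
ls; mkdir -p pics
python3 - <<'E'
from workcell import ctrl, camrig, get_obs
import cv2,numpy as np
for n in("scene","top"):
    d=camrig.get_image(n); cv2.imwrite(f"pics/{n}0.png",cv2.resize(d["img"][:,:,::-1],None,fx=1.5,fy=1.5,interpolation=cv2.INTER_CUBIC))
    print(n,d["fx"],d["fy"],d["cx"],d["cy"],np.round(d["R"],4).tolist(),np.round(d["t"],1).tolist())
o=get_obs();print(o)
E
```

```text
jog.py
pics
workcell.py
scene 381.4525075623538 381.4525075623538 257.1262022350117 191.1305282085343 [[0.8842, -0.4668, -0.0162], [-0.2503, -0.4445, -0.8601], [0.3943, 0.7646, -0.5099]] [-467.8, 291.9, 944.6]
top 467.0874903931194 467.0874903931194 258.2235961617201 191.60846825831396 [[0.0125, -0.9999, -0.009], [-0.9936, -0.0114, -0.1119], [0.1118, 0.0103, -0.9937]] [53.8, 562.6, 1638.1]
{'t': 0.1, 'qpos': array([ 1.12600111e+00,  4.23759104e-01,  1.63060588e+00, -2.58364644e-06,
        1.08860996e+00, -1.89562650e-02]), 'qvel': array([-1.86127964e-03, -6.29061378e-05, -2.04314981e-03, -1.28090586e-03,
       -7.79733042e-04,  1.16862549e-03]), 'joint_torque': array([ 9.65103027e-04, -5.45611775e+01, -2.74322069e+01,  6.44786353e-02,
        1.86704641e-02,  6.13772755e-06]), 'ee_pos': array([257.92337412, 568.77014057, 238.98576331]), 'orientation': array([-6.63794940e-01, -3.07034109e+00,  2.11379199e-03]), 'ft_force': array([-0.02969496, -0.63071201, -0.61985225]), 'moment': array([-0.00933645,  0.03871823, -0.03462547]), 'grasp_force': 0.0, 'width': 87.54448834084424}
```

View pics/scene0.png

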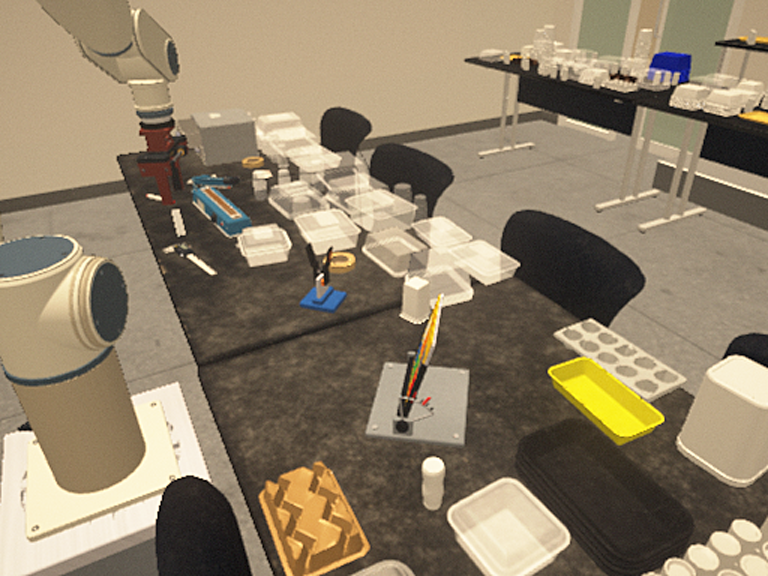

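View pics/top0.png

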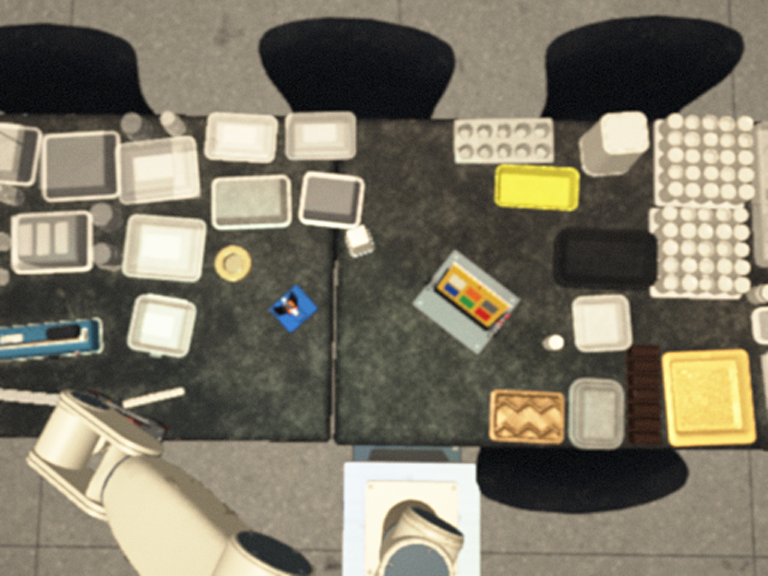

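The scene view shows the dock with the clip at about (322,280) and the stand at (420,400). The top view shows the dock at (293,309), the stand at (467,300) with the quadrant on its right, the cup at (359,240), the bottle at (553,342) and the tape at (232,263), all in 1.5x pixels. Next I'll zoom in on both.

Run:
```python
from workcell import ctrl, camrig, get_obs
import cv2,numpy as np
def crop(n,x0,y0,w,h,s): 
    i=camrig.get_image(n)["img"][y0:y0+h,x0:x0+w,::-1]; return cv2.resize(i,None,fx=s,fy=s,interpolation=cv2.INTER_CUBIC)
a=crop("scene",240,190,80,110,5); b=crop("scene",195,155,50,55,5)
c=crop("top",270,160,80,80,5); d=crop("top",175,185,40,40,5)
def pad(i,h,w): o=np.zeros((h,w,3),np.uint8);o[:i.shape[0],:i.shape[1]]=i;return o
cv2.imwrite("pics/z1.png",np.hstack([pad(a,550,400),pad(b,550,250)]))
cv2.imwrite("pics/z2.png",np.hstack([pad(c,400,400),pad(d,400,200)]))
```

```text
(no output)
```

View pics/z1.png

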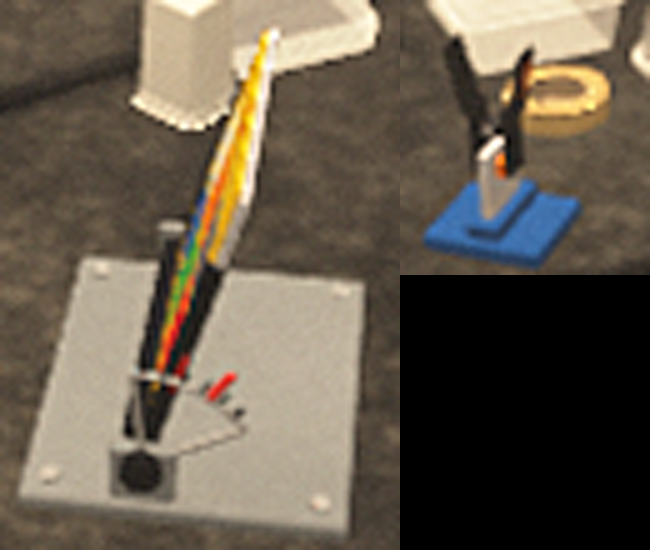

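View pics/z2.png

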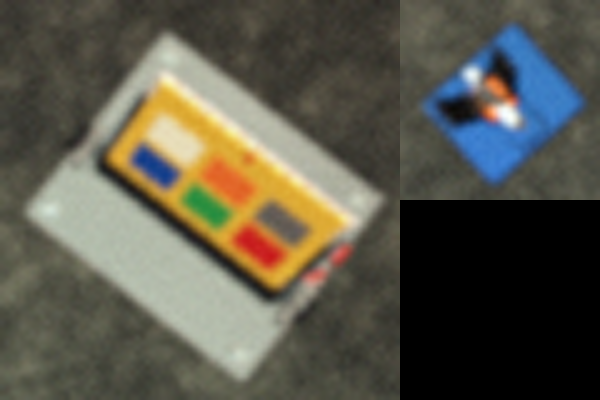

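```bash
cat > h.py <<'E'
from workcell import ctrl, camrig, get_obs
import numpy as np
from scipy.optimize import least_squares
from scipy.spatial.transform import Rotation as Ro
C={n:camrig.get_image(n) for n in("scene","top")}
def proj(n,X):
    c=C[n];p=np.atleast_2d(X)@np.array(c["R"]).T+np.array(c["t"])
    return np.c_[c["fx"]*p[:,0]/p[:,2]+c["cx"],c["fy"]*p[:,1]/p[:,2]+c["cy"]]
def px(p,off): return (np.array(p,float)+.5)/5-.5+np.array(off)
def stand(p,X): # stand frame -> world
    return np.atleast_2d(X)@Ro.from_euler("z",p[2]).as_matrix().T+[p[0],p[1],0]
def btop(th,x,y,z=0): # board frame -> stand frame
    u=np.array([-np.sin(th),0,np.cos(th)]);n=np.array([np.cos(th),0,np.sin(th)])
    return np.array([20,0,35])+u*(165+z)+n*x+np.array([0,y,0])
E
python3 - <<'E'
from h import *
so,to=(240,190),(270,160); ds,dt=(195,155),(175,185)
F=np.array([[85,-100,12],[-85,-100,12],[-85,100,12],[85,100,12]])
S=px([(82,258),(365,284),(348,533),(20,495)],so)
T=px([(25,210),(167,32),(386,198),(242,382)],to)
TB=px([(162,75),(353,222),(250,158)],to)
SB=px([(272,33)],so)
def f(p):
    th=p[3]
    B=[btop(th,-1.5,-80),btop(th,-1.5,80),btop(th,0,0)]
    return np.r_[(proj("scene",stand(p,F))-S).ravel(),(proj("top",stand(p,F))-T).ravel(),(proj("top",stand(p,B))-TB).ravel(),(proj("scene",stand(p,[btop(th,0,-80)]))-SB).ravel()]
for y0 in(2.2,):
    r=least_squares(f,[600,-100,y0,.2]);print("stand",r.x,np.degrees(r.x[2:]),r.cost);print(np.round(r.fun,1))
D=np.array([[45,40,14],[45,-40,14],[-45,-40,14],[-45,40,14]])
DT=px([(113,22),(185,102),(95,187),(20,105)],dt); DS=px([(25,240),(135,265),(180,205)],ds)
for perm in range(4):
    Dp=np.roll(D,perm,0)
    def g(p,z=0):
        # top: img corners order up,right,down,left ; scene left(front)=down?
        w=stand(p,Dp); return np.r_[(proj("top",w)-DT).ravel(),(proj("scene",w[[3,2,1]])-DS).ravel()]
    r=least_squares(g,[600,200,perm*1.57]);print("dock",perm,r.x,np.degrees(r.x[2]),r.cost,np.round(r.fun,1))
E
```

```text
stand [ 5.33270758e+02 -1.28911371e+02  2.48624200e+00  2.63452093e-01] [142.45117337  15.09469302] 5.05218279084788
[ 0.1 -0.6  0.4 -0.5  0.2 -0.1 -0.9 -0.1 -0.3  0.5  0.1 -0.5  0.3  0.2
  0.4  0.6 -0.5 -0.2  0.7  0.9  1.3 -1.3 -0.7 -1.4]
dock 0 [ 5.20211642e+02  2.81799231e+02 -4.34196621e-01] -24.877633868613845 344.75922873974946 [ -4.7  -2.    0.7  -8.5   7.6  -3.    2.7   3.8   6.4  -9.9 -17.1  -3.
  -0.1   7.9]
dock 1 [519.54184013 282.49122461   4.31516549] 247.24077045626908 353.1074154761557 [ -7.3  -0.9   0.9  -7.1   9.8  -3.7   2.1   2.7   7.1 -10.4 -15.5  -2.2
  -1.3   8.4]
dock 2 [520.21164242 281.79923207   2.707396  ] 155.1223642348947 344.75922873934263 [ -4.7  -2.    0.7  -8.5   7.6  -3.    2.7   3.8   6.4  -9.9 -17.1  -3.
  -0.1   7.9]
dock 3 [519.54184084 282.49122483   7.45675805] 427.2407652468479 353.1074154767749 [ -7.3  -0.9   0.9  -7.1   9.8  -3.7   2.1   2.7   7.1 -10.4 -15.5  -2.2
  -1.3   8.4]
```

Run:
```python
from h import *
ds,dt=(195,155),(175,185)
D=np.array([[45,40,14],[45,-40,14],[-45,-40,14],[-45,40,14]])
DT=px([(113,22),(185,102),(95,187),(20,105)],dt); DS=px([(25,240),(135,265),(180,205)],ds)
# also tongue top ends seen from above (70,73),(115,122): z=75, y=+-25
TT=px([(70,73),(117,122)],dt)
# handle tips: scene left tip (57,40), right tip (128,48)
for sw,s in((0,1),(1,1)):
    Dp=np.roll(D,sw,0)
    def g(p):
        w=stand(p,Dp); return np.r_[(proj("top",w)-DT).ravel(),(proj("scene",w[[2,1,0]])-DS).ravel()]
    for a in(0,1.57,3.1,4.7):
        r=least_squares(g,[600,200,a]);print(sw,r.x,np.degrees(r.x[2]),r.cost,np.round(r.fun,1))
        p=r.x
        if r.cost<10:
            print(" tongue resid",np.round(proj("top",stand(p,[[0,25,75],[0,-25,75]]))-TT,1), np.round(proj("top",stand(p,[[0,-25,75],[0,25,75]]))-TT,1))
            for z in (145,150,155): print(z," tips scene crop px",np.round(((proj("scene",stand(p,[[28,0,z],[-28,0,z]]))-ds)+.5)*5-.5), "top",np.round(((proj("top",stand(p,[[28,0,z],[-28,0,z]]))-dt)+.5)*5-.5))
            print(" tongue top scene",np.round(((proj("scene",stand(p,[[0,25,75],[0,-25,75]]))-ds)+.5)*5-.5))
```

```text
0 [510.68831167 285.7876302   -0.82006425] -46.98622025150476 3.2589882957569194 [ 0.4  0.1  0.7  0.4  0.   0.2  0.4  0.2 -1.  -0.8  0.5 -1.5  0.4 -1. ]
 tongue resid [[-0.2 -0.4]
 [-0.1  0.4]] [[  9.3  10.2]
 [ -9.6 -10.2]]
145  tips scene crop px [[126.  59.]
 [ 51.  48.]] top [[109.  60.]
 [ 46. 117.]]
150  tips scene crop px [[126.  52.]
 [ 50.  41.]] top [[108.  60.]
 [ 44. 116.]]
155  tips scene crop px [[125.  45.]
 [ 49.  34.]] top [[107.  59.]
 [ 43. 116.]]
 tongue top scene [[111. 127.]
 [ 80. 160.]]
0 [510.68831172 285.78763016  -0.82006425] -46.98622073756447 3.258988295756777 [ 0.4  0.1  0.7  0.4  0.   0.2  0.4  0.2 -1.  -0.8  0.5 -1.5  0.4 -1. ]
 tongue resid [[-0.2 -0.4]
 [-0.1  0.4]] [[  9.3  10.2]
 [ -9.6 -10.2]]
145  tips scene crop px [[126.  59.]
 [ 51.  48.]] top [[109.  60.]
 [ 46. 117.]]
150  tips scene crop px [[126.  52.]
 [ 50.  41.]] top [[108.  60.]
 [ 44. 116.]]
155  tips scene crop px [[125.  45.]
 [ 49.  34.]] top [[107.  59.]
 [ 43. 116.]]
 tongue top scene [[111. 127.]
 [ 80. 160.]]
0 [510.6883118  285.78763018   5.46312104] 313.0137786249141 3.258988
[... 869 characters left out ...]

 [ 49.  34.]] top [[107.  59.]
 [ 43. 116.]]
 tongue top scene [[111. 127.]
 [ 80. 160.]]
1 [511.71767509 285.60977968  -2.38525007] -136.66476237052217 10.82797552107272 [-1.5 -0.3  0.7  1.9  2.1 -0.   0.5 -2.  -0.1  0.2 -1.  -1.1 -0.1 -2. ]
1 [511.71767519 285.60977948   3.89793522] 223.3352366742221 10.827975521072755 [-1.5 -0.3  0.7  1.9  2.1 -0.   0.5 -2.  -0.1  0.2 -1.  -1.1 -0.1 -2. ]
1 [511.71767524 285.60977942   3.89793521] 223.33523648564272 10.827975521072867 [-1.5 -0.3  0.7  1.9  2.1 -0.   0.5 -2.  -0.1  0.2 -1.  -1.1 -0.1 -2. ]
1 [511.71767483 285.60978004   3.89793526] 223.3352393935877 10.827975521074071 [-1.5 -0.3  0.7  1.9  2.1 -0.   0.5 -2.  -0.1  0.2 -1.  -1.1 -0.1 -2. ]
```

```bash
sed -i 's/^C=.*/import pickle,os\nif not os.path.exists("c.pkl"): pickle.dump({n:camrig.get_image(n) for n in("scene","top")},open("c.pkl","wb"))\nC=pickle.load(open("c.pkl","rb"))/' h.py
cat >> h.py <<'E'
SP=[533.27,-128.91,2.48624]; DP=[510.69,285.79,-0.82006]
def board_pose(th,z,x=0,y=0): # tool pose aligned with board, TCP z above edge
    A=Ro.from_euler("z",SP[2]).as_matrix()
    n=A@[np.cos(th),0,np.sin(th)];u=A@[-np.sin(th),0,np.cos(th)]
    return stand(SP,btop(th,x,y,z))[0],np.c_[np.cross(n,u),-n,-u]
def down_pose(p,yaw): # tool down, tool y at yaw
    y=np.array([np.cos(yaw),np.sin(yaw),0]);z=np.array([0,0,-1.]);return np.array(p,float),np.c_[np.cross(y,z),y,z]
def rows(p,R,n,start=None): # n equal rows from the measured (or given) pose
    if start is None: o=get_obs();start=o["ee_pos"],Ro.from_rotvec(o["orientation"]).as_matrix()
    d=start[1].T@(p-start[0]);w=Ro.from_matrix(start[1].T@R).as_rotvec()/n
    E=Ro.from_rotvec(w).as_matrix();S=sum(np.linalg.matrix_power(E,k) for k in range(n))
    d=np.linalg.solve(S,d);print(n,"x",np.round(d,2),np.round(w,4),"|d| %.1f |w| %.3f"%(np.linalg.norm(d),np.linalg.norm(w)))
    M=start
    return [ (M:=(M[0]+M[1]@d,M[1]@E)) for k in range(n)]
E
python3 - <<'E'
from h import *
A=board_pose(.263,70);P=rows(*A,20);print(np.round([m[0] for m in P[::4]]),A[0])
P=rows(*A,25);print(np.round([m[0] for m in P[::4]]))
rows(*board_pose(.263,-3),4,A)
E
```

```text
20 x [-44.66   4.67  -3.6 ] [0.0094 0.0118 0.0894] |d| 45.0 |w| 0.091
[[301. 555. 243.]
 [454. 462. 252.]
 [565. 322. 256.]
 [621. 151. 256.]
 [613. -28. 258.]] [ 565.85144413 -153.95486732  261.91938139]
25 x [-35.69   4.05  -2.92] [0.0075 0.0095 0.0716] |d| 36.0 |w| 0.073
[[ 292.  558.  243.]
 [ 419.  491.  251.]
 [ 521.  390.  255.]
 [ 592.  265.  256.]
 [ 624.  125.  256.]
 [ 615.  -19.  258.]
 [ 566. -154.  262.]]
4 x [ 0.    0.   18.25] [0. 0. 0.] |d| 18.2 |w| 0.000
```

```bash
R='[[-35.7,4,-3,0.0075,0.0095,0.0716],[-35.7,4,-3,0.0075,0.0095,0.0716],[-35.7,4,-3,0.0075,0.0095,0.0716],[-35.7,4,-3,0.0075,0.0095,0.0716],[-35.7,4,-3,0.0075,0.0095,0.0716]]' >/dev/null
python3 jog.py '[[-35.7,4,-3,0.0075,0.0095,0.0716],[-35.7,4,-3,0.0075,0.0095,0.0716],[-35.7,4,-3,0.0075,0.0095,0.0716],[-35.7,4,-3,0.0075,0.0095,0.0716],[-35.7,4,-3,0.0075,0.0095,0.0716]]' 88
python3 jog.py '[[-35.7,4,-3,0.0075,0.0095,0.0716],[-35.7,4,-3,0.0075,0.0095,0.0716],[-35.7,4,-3,0.0075,0.0095,0.0716],[-35.7,4,-3,0.0075,0.0095,0.0716],[-35.7,4,-3,0.0075,0.0095,0.0716]]'
python3 jog.py '[[-35.7,4,-3,0.0075,0.0095,0.0716],[-35.7,4,-3,0.0075,0.0095,0.0716],[-35.7,4,-3,0.0075,0.0095,0.0716],[-35.7,4,-3,0.0075,0.0095,0.0716],[-35.7,4,-3,0.0075,0.0095,0.0716]]'
python3 jog.py '[[-35.7,4,-3,0.0075,0.0095,0.0716],[-35.7,4,-3,0.0075,0.0095,0.0716],[-35.7,4,-3,0.0075,0.0095,0.0716],[-35.7,4,-3,0.0075,0.0095,0.0716],[-35.7,4,-3,0.0075,0.0095,0.0716]]'
python3 - <<'E'
from h import *
rows(*board_pose(.263,70),5);rows(*board_pose(.263,70),6)
E
```

```text
t: 1.02
ee_pos: [420.3, 489.8, 251.5]
orientation: [-1.184, -2.851, 0.04]
ft_force: [-0.0, 1.3, -0.0]
width: 87.8
grasp_force: 0.0
t: 1.43
ee_pos: [543.3, 358.9, 256.0]
orientation: [-1.645, -2.549, 0.079]
ft_force: [1.0, -0.7, -0.3]
width: 87.8
grasp_force: 0.0
t: 1.85
ee_pos: [612.8, 193.5, 257.0]
orientation: [-2.041, -2.177, 0.113]
ft_force: [0.0, -0.3, 0.4]
width: 87.8
grasp_force: 0.0
t: 2.27
ee_pos: [620.0, 14.1, 258.3]
orientation: [-2.363, -1.748, 0.144]
ft_force: [0.6, -0.8, -0.6]
width: 87.8
grasp_force: 0.0
5 x [-35.16   4.15  -2.66] [0.0074 0.0092 0.0706] |d| 35.5 |w| 0.072
6 x [-29.28   3.63  -2.24] [0.0062 0.0077 0.0589] |d| 29.6 |w| 0.060
```

```bash
python3 jog.py '[[-35.1,4.1,-2.7,0.0074,0.0092,0.0706],[-35.1,4.1,-2.7,0.0074,0.0092,0.0706],[-35.1,4.1,-2.7,0.0074,0.0092,0.0706],[-35.1,4.1,-2.7,0.0074,0.0092,0.0706],[-35.1,4.1,-2.7,0.0074,0.0092,0.0706]]' 40
python3 jog.py '[[0,0,0,0,0,0],[0,0,0,0,0,0]]'
python3 - <<'E'
from h import *
import cv2
P,R=board_pose(.263,-3);rows(P,R,1);rows(P,R,5)
d=camrig.get_image("scene")["img"][130:300,200:350,::-1];e=camrig.get_image("top")["img"][120:240,270:350,::-1]
d=cv2.resize(d,None,fx=3,fy=3,interpolation=2);e=cv2.resize(e,None,fx=4,fy=4,interpolation=2)
o=np.zeros((510,770,3),np.uint8);o[:,:450]=d;o[:480,450:]=e;cv2.imwrite("pics/a1.png",o)
E
```

```text
t: 2.68
ee_pos: [565.8, -153.7, 262.2]
orientation: [-2.602, -1.282, 0.17]
ft_force: [0.5, 0.3, 0.1]
width: 57.7
grasp_force: 0.0
t: 2.85
ee_pos: [565.8, -153.6, 262.3]
orientation: [-2.602, -1.283, 0.169]
ft_force: [0.5, -0.4, -0.7]
width: 44.7
grasp_force: 0.0
1 x [-0.22  0.32 73.32] [ 0.0003 -0.0003  0.0009] |d| 73.3 |w| 0.001
5 x [-0.04  0.07 14.66] [ 0.0001 -0.0001  0.0002] |d| 14.7 |w| 0.000
```

View pics/a1.png

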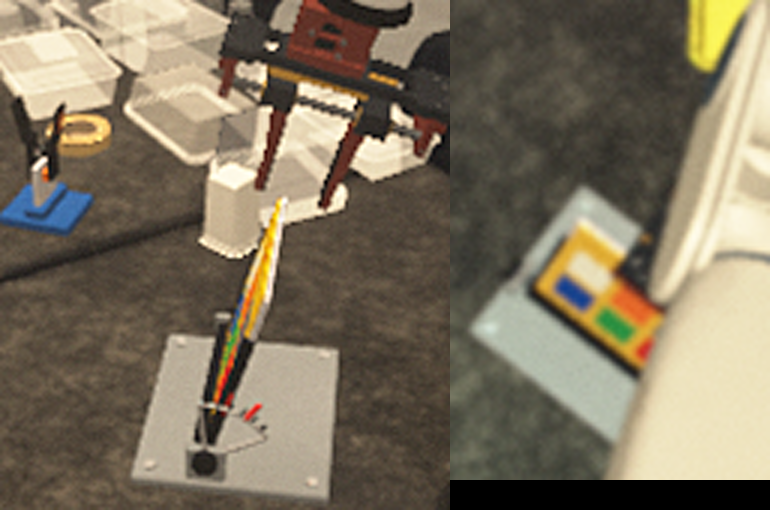

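The fingertips at (262,188) and (328,205) straddle the board's line, and its top edge runs through about (275,240). Next I'll go down and pinch.

```bash
python3 jog.py '[[0,0,16,0,0,0],[0,0,16,0,0,0],[0,0,16,0,0,0],[0,0,16,0,0,0],[0,0,9,0,0,0]]'
python3 jog.py '[[0,0,0,0,0,0],[0,0,0,0,0,0],[0,0,0,0,0,0],[0,0,0,0,0,0]]' 0
python3 - <<'E'
from h import *
o=get_obs();st=(o["ee_pos"],Ro.from_rotvec(o["orientation"]).as_matrix())
for n in(10,12):
  for th0,th in((.263,.611),):
    P,R=board_pose(th,-3); rows(P,R,n)
# board lean implied by tool place
A=Ro.from_euler("z",SP[2]).as_matrix();v=A.T@(o["ee_pos"]-[*SP[:2],0])-[20,0,35];print(v,np.arctan2(-v[0],v[2]),np.hypot(v[0],v[2]))
z=A.T@st[1][:,2];print("tool lean",np.arctan2(z[0],-z[2]))
E
```

```text
t: 3.37
ee_pos: [550.8, -138.3, 190.1]
orientation: [-2.597, -1.29, 0.172]
ft_force: [-0.8, 0.5, 0.4]
width: 40.1
grasp_force: 0.0
t: 3.7
ee_pos: [552.1, -140.5, 192.7]
orientation: [-2.601, -1.288, 0.168]
ft_force: [-0.3, -0.2, 0.2]
width: 16.9
grasp_force: 0.0
10 x [-0.24  5.7   0.22] [0.035  0.0001 0.0004] |d| 5.7 |w| 0.035
12 x [-0.2   4.75  0.17] [0.0292 0.0001 0.0004] |d| 4.8 |w| 0.029
[-42.03471254  -2.2752683  157.71265954] 0.26047217378028503 163.218258897253
tool lean 0.2609745018371651
```

```bash
python3 jog.py '[[0,0,0,0,0,0],[0,0,0,0,0,0],[0,0,0,0,0,0],[0,0,0,0,0,0]]'
python3 jog.py '[[0,5.6,0.1,0.0348,0,0],[0,5.6,0.1,0.0348,0,0],[0,5.6,0.1,0.0348,0,0],[0,5.6,0.1,0.0348,0,0],[0,5.6,0.1,0.0348,0,0]]'
python3 jog.py '[[0,5.6,0.1,0.0348,0,0],[0,5.6,0.1,0.0348,0,0],[0,5.6,0.1,0.0348,0,0]]'
cat > lean.py <<'E'
from h import *
o=get_obs();A=Ro.from_euler("z",SP[2]).as_matrix();v=A.T@(o["ee_pos"]-[*SP[:2],0])-[20,0,35]
z=A.T@Ro.from_rotvec(o["orientation"]).as_matrix()[:,2]
print("v",v,"place lean %.3f r %.1f tool lean %.3f"%(np.arctan2(-v[0],v[2]),np.hypot(v[0],v[2]),np.arctan2(z[0],-z[2])))
E
python3 lean.py
```

```text
t: 4.03
ee_pos: [552.3, -140.9, 192.6]
orientation: [-2.602, -1.287, 0.167]
ft_force: [3.6, -1.8, 4.2]
width: 7.0
grasp_force: 30.0
t: 4.45
ee_pos: [572.3, -156.3, 183.4]
orientation: [-2.451, -1.213, 0.269]
ft_force: [1.0, 0.6, 7.1]
width: 6.9
grasp_force: 30.0
t: 4.7
ee_pos: [584.2, -165.4, 175.4]
orientation: [-2.362, -1.169, 0.324]
ft_force: [0.8, 0.6, 6.1]
width: 7.2
grasp_force: 30.0
v [-82.60546334  -2.13309304 140.41225016] place lean 0.532 r 162.9 tool lean 0.543
```

```bash
python3 jog.py '[[0,5.6,0.1,0.0348,0,0],[0,5.6,0.1,0.0348,0,0],[0,0,0,0,0,0],[0,0,0,0,0,0]]'
python3 lean.py
python3 - <<'E'
from h import *
import cv2
d=camrig.get_image("scene")["img"][190:300,240:320,::-1]
cv2.imwrite("pics/a2.png",cv2.resize(d,None,fx=5,fy=5,interpolation=2))
E
```

```text
t: 5.03
ee_pos: [592.5, -171.8, 168.4]
orientation: [-2.305, -1.14, 0.357]
ft_force: [5.1, -1.3, 2.3]
width: 6.8
grasp_force: 30.0
v [-93.08190257  -2.08984112 133.40760839] place lean 0.609 r 162.7 tool lean 0.609
```

View pics/a2.png

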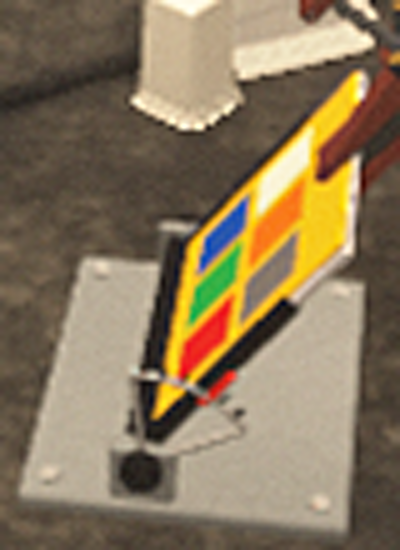

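The red pointer at (220,387) sits on the red mark, which agrees with 0.609 rad from the arm. Next I'll release and retract.

```bash
python3 jog.py '[[0,0,0,0,0,0],[0,0,0,0,0,0],[0,0,0,0,0,0]]' 40
python3 jog.py '[[0,0,-15,0,0,0],[0,0,-20,0,0,0],[0,0,-20,0,0,0],[0,0,-20,0,0,0]]' 88
python3 - <<'E'
from h import *
P,R=down_pose([DP[0],DP[1],132+80],DP[2])
for n in(14,18): print(np.round([m[0] for m in rows(P,R,n)[::3]]))
E
```

```text
t: 5.33
ee_pos: [590.7, -170.9, 167.9]
orientation: [-2.303, -1.14, 0.361]
ft_force: [-0.2, 0.3, 0.1]
width: 23.4
grasp_force: 0.0
t: 5.67
ee_pos: [625.2, -197.2, 229.9]
orientation: [-2.302, -1.14, 0.361]
ft_force: [-0.1, -1.3, 0.5]
width: 50.4
grasp_force: 0.0
14 x [ 20.31 -27.65  10.6 ] [-0.0437  0.0037  0.0117] |d| 35.9 |w| 0.045
[[ 615. -164.  237.]
 [ 584.  -61.  251.]
 [ 557.   43.  253.]
 [ 534.  148.  243.]
 [ 515.  251.  221.]]
18 x [ 15.77 -21.56   8.14] [-0.034   0.0029  0.0091] |d| 27.9 |w| 0.035
[[ 617. -171.  236.]
 [ 593.  -92.  248.]
 [ 571.  -11.  253.]
 [ 550.   70.  251.]
 [ 533.  151.  242.]
 [ 518.  232.  226.]]
```

```bash
python3 jog.py '[[20.3,-27.6,10.6,-0.0437,0.0037,0.0117],[20.3,-27.6,10.6,-0.0437,0.0037,0.0117],[20.3,-27.6,10.6,-0.0437,0.0037,0.0117],[20.3,-27.6,10.6,-0.0437,0.0037,0.0117],[20.3,-27.6,10.6,-0.0437,0.0037,0.0117]]' 88
python3 jog.py '[[20.3,-27.6,10.6,-0.0437,0.0037,0.0117],[20.3,-27.6,10.6,-0.0437,0.0037,0.0117],[20.3,-27.6,10.6,-0.0437,0.0037,0.0117],[20.3,-27.6,10.6,-0.0437,0.0037,0.0117],[20.3,-27.6,10.6,-0.0437,0.0037,0.0117]]'
python3 jog.py '[[20.3,-27.6,10.6,-0.0437,0.0037,0.0117],[20.3,-27.6,10.6,-0.0437,0.0037,0.0117],[20.3,-27.6,10.6,-0.0437,0.0037,0.0117],[0,0,0,0,0,0],[0,0,0,0,0,0]]'
python3 - <<'E'
from h import *
P,R=down_pose([DP[0],DP[1],132+80],DP[2]);rows(P,R,2)
E
```

```text
t: 6.08
ee_pos: [574.2, -25.5, 252.2]
orientation: [-2.53, -1.154, 0.243]
ft_force: [0.0, 0.5, -0.1]
width: 83.6
grasp_force: 0.0
t: 6.5
ee_pos: [533.1, 148.6, 241.8]
orientation: [-2.752, -1.158, 0.113]
ft_force: [0.1, -0.3, -0.1]
width: 87.6
grasp_force: 0.0
t: 6.92
ee_pos: [514.4, 252.8, 219.6]
orientation: [-2.879, -1.161, 0.031]
ft_force: [-0.1, 1.0, -0.1]
width: 88.0
grasp_force: 0.0
2 x [ 10.08 -13.08   4.16] [-0.021   0.0026  0.008 ] |d| 17.0 |w| 0.023
```

```bash
python3 jog.py '[[10.1,-13.1,4.2,-0.021,0.0026,0.008],[10.1,-13.1,4.2,-0.021,0.0026,0.008],[0,0,0,0,0,0],[0,0,0,0,0,0]]'
python3 - <<'E'
from h import *
import cv2
P,R=down_pose([DP[0],DP[1],132],DP[2]);rows(P,R,1)
o=get_obs();T=Ro.from_rotvec(o["orientation"]).as_matrix();print("tips",proj("scene",[o["ee_pos"]+T@[0,s*48,17] for s in(1,-1)]))
d=camrig.get_image("scene")["img"][110:220,150:270,::-1]
e=camrig.get_image("top")["img"][165:225,160:240,::-1]
a=cv2.resize(d,None,fx=4,fy=4,interpolation=2);b=cv2.resize(e,None,fx=4,fy=4,interpolation=2)
o=np.zeros((440,800,3),np.uint8);o[:,:480]=a;o[:240,480:]=b;cv2.imwrite("pics/a3.png",o)
E
```

```text
t: 7.25
ee_pos: [512.7, 283.2, 212.4]
orientation: [-2.925, -1.145, -0.001]
ft_force: [0.1, -0.7, 0.2]
width: 87.9
grasp_force: 0.0
1 x [ 0.25 -3.24 80.43] [ 0.0001 -0.0008 -0.0044] |d| 80.5 |w| 0.004
tips [[225.21839732 153.61672973]
 [198.89451172 149.96505213]]
```

View pics/a3.png

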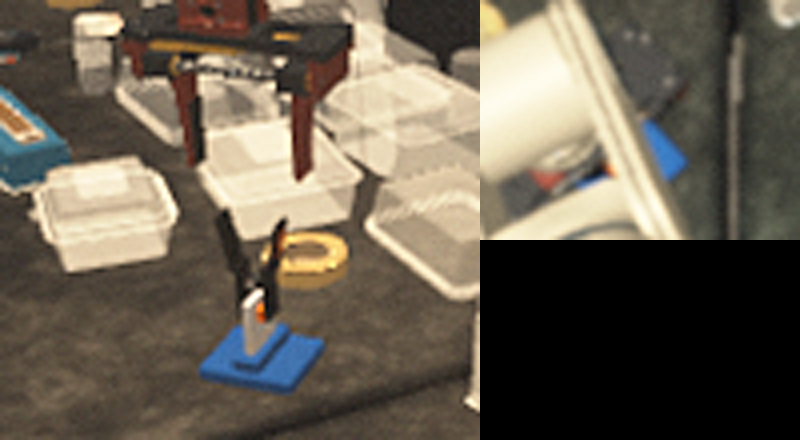

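The fingers at (193,160) and (303,175) straddle the handles at (222,215) and (282,222). Next I'll correct 3 mm along y and descend.

```bash
python3 jog.py '[[0,-3.2,16,0,0,-0.004],[0,0,16,0,0,0],[0,0,16,0,0,0],[0,0,16,0,0,0],[0,0,16,0,0,0]]'
python3 jog.py '[[0,0,0,0,0,0],[0,0,0,0,0,0],[0,0,0,0,0,0],[0,0,0,0,0,0],[0,0,0,0,0,0]]' 0
python3 jog.py '[[0,0,0,0,0,0],[0,0,0,0,0,0],[0,0,0,0,0,0],[0,0,0,0,0,0],[0,0,0,0,0,0]]' 0
python3 jog.py '[[0,0,0,0,0,0],[0,0,0,0,0,0]]'
```

```text
t: 7.77
ee_pos: [511.4, 285.0, 132.3]
orientation: [-2.924, -1.148, -0.004]
ft_force: [0.2, -0.2, -0.1]
width: 87.9
grasp_force: 0.0
t: 8.18
ee_pos: [511.4, 286.7, 133.8]
orientation: [-2.923, -1.15, -0.006]
ft_force: [0.1, 0.5, -0.5]
width: 58.1
grasp_force: 4.3
t: 8.6
ee_pos: [510.7, 286.5, 132.6]
orientation: [-2.923, -1.15, -0.003]
ft_force: [0.2, -0.5, -0.8]
width: 33.6
grasp_force: 29.8
t: 8.77
ee_pos: [510.7, 286.5, 132.6]
orientation: [-2.923, -1.15, -0.003]
ft_force: [0.2, -1.0, -0.7]
width: 33.8
grasp_force: 29.8
```

```bash
python3 jog.py '[[0,0,-12,0,0,0],[0,0,-20,0,0,0],[0,0,-25,0,0,0],[0,0,-30,0,0,0],[0,0,-30,0,0,0]]'
python3 jog.py '[[0,0,0,0,0,0]]'
python3 - <<'E'
from h import *
import cv2
P,R=board_pose(.611,125);print(P)
for n in(16,20):
    M=rows(P,R,n);print(np.round([np.r_[m[0],m[0]+m[1]@[0,0,80]] for m in M[::3]]))
d=camrig.get_image("scene")["img"][110:220,150:270,::-1]
e=camrig.get_image("scene")["img"][185:305,240:320,::-1]
a=cv2.resize(d,None,fx=4,fy=4,interpolation=2);b=cv2.resize(e,None,fx=4,fy=4,interpolation=2)
o=np.zeros((480,800,3),np.uint8);o[:440,:480]=a;o[:,480:]=b;cv2.imwrite("pics/a4.png",o)
E
```

```text
t: 9.18
ee_pos: [510.1, 286.2, 251.3]
orientation: [-2.923, -1.15, -0.002]
ft_force: [-0.0, 0.5, -0.8]
width: 33.7
grasp_force: 29.8
t: 9.27
ee_pos: [513.4, 288.0, 256.7]
orientation: [-2.922, -1.15, -0.02]
ft_force: [0.7, 0.8, 0.4]
width: 33.5
grasp_force: 29.8
[ 649.31632298 -218.11306757  272.53167479]
16 x [-17.53  26.74  -8.83] [ 0.0384 -0.0039 -0.0098] |d| 33.2 |w| 0.040
[[ 519.  256.  265.  517.  259.  185.]
 [ 538.  161.  286.  529.  169.  207.]
 [ 561.   65.  297.  546.   79.  220.]
 [ 588.  -31.  298.  566.  -12.  224.]
 [ 618. -125.  290.  588. -102.  220.]
 [ 649. -218.  273.  613. -190.  207.]]
20 x [-14.05  21.35  -7.14] [ 0.0307 -0.0031 -0.0078] |d| 26.5 |w| 0.032
[[ 518.  263.  264.  517.  265.  184.]
 [ 532.  186.  281.  526.  193.  202.]
 [ 550.  110.  293.  538.  121.  215.]
 [ 570.   33.  298.  552.   49.  222.]
 [ 592.  -44.  298.  568.  -24.  224.]
 [ 616. -119.  291.  587.  -96.  221.]
 [ 641. -194.  278.  606. -167.  211.]]
```

View pics/a4.png

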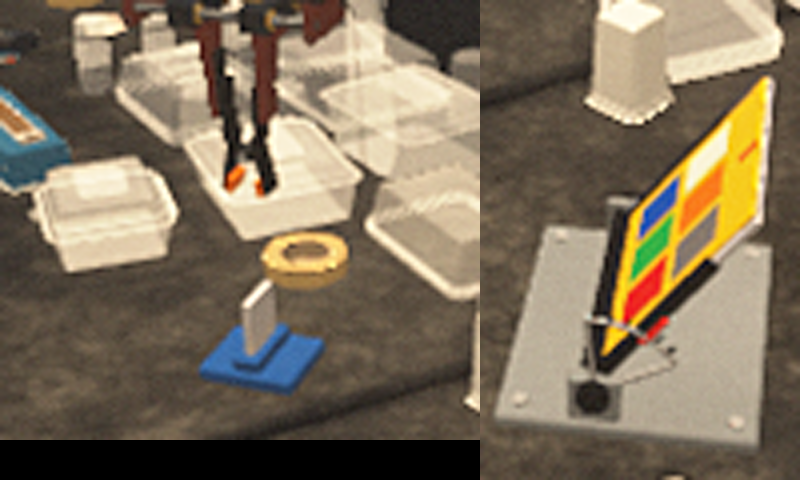

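The clip hangs open in the fingers with its pads at (236,180) and (266,185). The tongue is empty, the pointer is on the mark, and the sheet's red stripe is at (748,152). Next I'll carry the clip over.

```bash
python3 jog.py '[[-17.5,26.7,-8.8,0.0384,-0.0039,-0.0098],[-17.5,26.7,-8.8,0.0384,-0.0039,-0.0098],[-17.5,26.7,-8.8,0.0384,-0.0039,-0.0098],[-17.5,26.7,-8.8,0.0384,-0.0039,-0.0098],[-17.5,26.7,-8.8,0.0384,-0.0039,-0.0098]]'
python3 jog.py '[[-17.5,26.7,-8.8,0.0384,-0.0039,-0.0098],[-17.5,26.7,-8.8,0.0384,-0.0039,-0.0098],[-17.5,26.7,-8.8,0.0384,-0.0039,-0.0098],[-17.5,26.7,-8.8,0.0384,-0.0039,-0.0098],[-17.5,26.7,-8.8,0.0384,-0.0039,-0.0098]]'
python3 jog.py '[[-17.5,26.7,-8.8,0.0384,-0.0039,-0.0098],[-17.5,26.7,-8.8,0.0384,-0.0039,-0.0098],[-17.5,26.7,-8.8,0.0384,-0.0039,-0.0098],[0,0,0,0,0,0],[0,0,0,0,0,0]]'
python3 - <<'E'
from h import *
P,R=board_pose(.611,125)
M=rows(P,R,3)
for th in(.58,.611,.64):
  print(th,"stripe (scene 306.6,222.5)",proj("scene",stand(SP,[btop(th,4,0,0),btop(th,4,0,-8)])).round(1).tolist(),"corners (far 311.5,204.5; near ~309,241)",proj("scene",stand(SP,[btop(th,0,-80),btop(th,0,80)])).round(1).tolist())
E
```

```text
t: 9.78
ee_pos: [541.8, 126.4, 283.0]
orientation: [-2.731, -1.155, 0.132]
ft_force: [0.8, 0.4, -0.4]
width: 33.5
grasp_force: 29.8
t: 10.2
ee_pos: [585.2, -33.4, 291.0]
orientation: [-2.538, -1.148, 0.249]
ft_force: [0.6, -0.3, -0.7]
width: 33.6
grasp_force: 29.8
t: 10.62
ee_pos: [614.7, -127.8, 281.1]
orientation: [-2.422, -1.136, 0.315]
ft_force: [0.2, 0.6, -1.3]
width: 33.5
grasp_force: 29.8
3 x [-16.18  25.5  -11.73] [ 0.0355 -0.0012 -0.0127] |d| 32.4 |w| 0.038
0.58 stripe (scene 306.6,222.5) [[307.9, 219.0], [306.0, 221.0]] corners (far 311.5,204.5; near ~309,241) [[310.7, 202.9], [307.3, 239.3]]
0.611 stripe (scene 306.6,222.5) [[309.5, 220.0], [307.6, 222.0]] corners (far 311.5,204.5; near ~309,241) [[312.3, 203.9], [309.1, 240.5]]
0.64 stripe (scene 306.6,222.5) [[311.0, 221.1], [309.0, 223.0]] corners (far 311.5,204.5; near ~309,241) [[313.7, 204.9], [310.7, 241.6]]
```

```bash
python3 jog.py '[[-16.2,25.5,-11.7,0.0355,-0.0012,-0.0127],[-16.2,25.5,-11.7,0.0355,-0.0012,-0.0127],[-16.2,25.5,-11.7,0.0355,-0.0012,-0.0127],[0,0,0,0,0,0],[0,0,0,0,0,0]]'
python3 - <<'E'
from h import *
import cv2
P,R=board_pose(.611,125);rows(P,R,1)
c=camrig.get_image("scene")
d=c["img"][150:270,250:370,::-1]
e=camrig.get_image("top")["img"][130:230,270:350,::-1]
a=cv2.resize(d,None,fx=4,fy=4,interpolation=2);b=cv2.resize(e,None,fx=4,fy=4,interpolation=2)
o=np.zeros((480,800,3),np.uint8);o[:,:480]=a;o[:400,480:]=b;cv2.imwrite("pics/a5.png",o)
ob=get_obs();T=Ro.from_rotvec(ob["orientation"]).as_matrix()
print("mouth px",(proj("scene",[ob["ee_pos"]+T@[0,s,79] for s in(-11.5,0,11.5)])-[250,150])*4)
E
```

```text
t: 11.03
ee_pos: [649.7, -216.4, 273.3]
orientation: [-2.305, -1.139, 0.358]
ft_force: [-0.1, 1.0, -0.3]
width: 33.5
grasp_force: 29.8
1 x [-1.59  1.07  0.19] [0.001  0.0007 0.0021] |d| 1.9 |w| 0.002
mouth px [[273.10427335 220.21592887]
 [287.94967076 230.38303498]
 [302.73359395 240.50803951]]
```

View pics/a5.png

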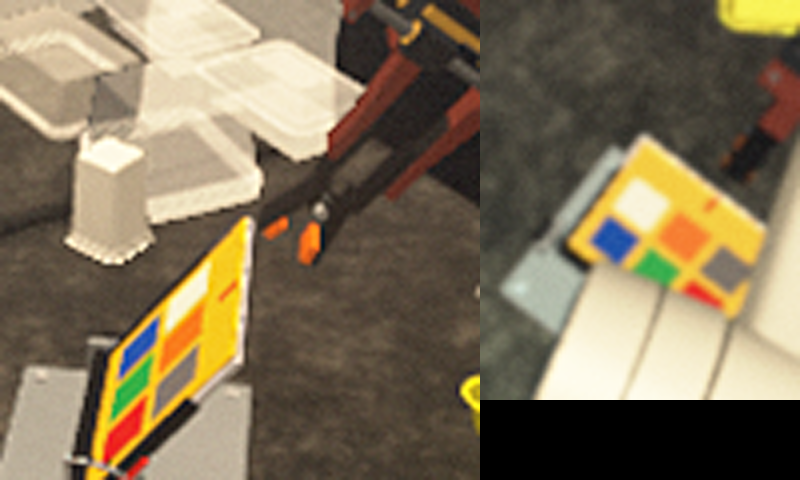

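The jaw tips at (265,235) and (308,258) line up with the board plane, ahead of the edge with its stripe at (228,290). Next I'll advance along the board.

```bash
python3 jog.py '[[-1.6,1.1,8,0.001,0,0.002],[0,0,8,0,0,0],[0,0,8,0,0,0],[0,0,8,0,0,0],[0,0,8,0,0,0]]'
python3 jog.py '[[0,0,7,0,0,0],[0,0,7,0,0,0],[0,0,7,0,0,0],[0,0,6,0,0,0],[0,0,0,0,0,0]]'
python3 lean.py
python3 - <<'E'
from h import *
P,R=board_pose(.611,51);rows(P,R,1)
E
```

```text
t: 11.55
ee_pos: [631.0, -203.4, 241.7]
orientation: [-2.307, -1.14, 0.357]
ft_force: [0.3, 0.6, -0.9]
width: 33.8
grasp_force: 29.8
t: 11.97
ee_pos: [618.6, -194.4, 218.8]
orientation: [-2.306, -1.138, 0.359]
ft_force: [0.4, 0.1, -0.7]
width: 33.6
grasp_force: 29.8
v [-1.27565707e+02 -2.60134304e-02  1.83800378e+02] place lean 0.607 r 223.7 tool lean 0.610
1 x [-0.02  0.95  7.73] [0.001  0.0011 0.0012] |d| 7.8 |w| 0.002
```

```bash
python3 jog.py '[[0,0.9,4,0,0,0.001],[0,0,4,0,0,0],[0,0,0,0,0,0],[0,0,0,0,0,0]]'
python3 jog.py '[[0,0,1.5,0,0,0],[0,0,0,0,0,0],[0,0,0,0,0,0]]'
python3 lean.py
python3 - <<'E'
from h import *
import cv2
d=camrig.get_image("scene")["img"][170:300,240:340,::-1]
cv2.imwrite("pics/a6.png",cv2.resize(d,None,fx=4.5,fy=4.5,interpolation=2))
E
```

```text
t: 12.3
ee_pos: [616.8, -192.8, 213.3]
orientation: [-2.309, -1.138, 0.356]
ft_force: [0.7, -0.6, 1.0]
width: 33.3
grasp_force: 30.0
t: 12.55
ee_pos: [616.6, -192.8, 213.2]
orientation: [-2.31, -1.139, 0.355]
ft_force: [2.9, -2.1, 6.9]
width: 33.5
grasp_force: 30.0
v [-1.25027368e+02 -1.63295198e-01  1.78199310e+02] place lean 0.612 r 217.7 tool lean 0.605
```

View pics/a6.png

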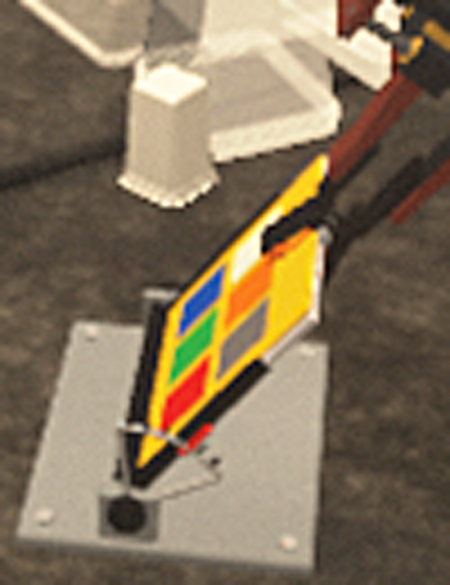

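The jaws straddle the board's middle, with the jaw on the sheet at (275,235), and the edge is on the pin stop (7.8 N along the board). The pointer is still on the mark. Next I'll release.

```bash
python3 jog.py '[[0,0,0,0,0,0],[0,0,0,0,0,0],[0,0,0,0,0,0],[0,0,0,0,0,0],[0,0,0,0,0,0]]' 50
python3 jog.py '[[0,0,0,0,0,0],[0,0,0,0,0,0],[0,0,0,0,0,0],[0,0,0,0,0,0],[0,0,0,0,0,0]]' 88
python3 jog.py '[[0,0,0,0,0,0],[0,0,0,0,0,0]]'
python3 lean.py
```

```text
t: 13.02
ee_pos: [615.4, -191.9, 211.2]
orientation: [-2.307, -1.138, 0.358]
ft_force: [0.3, 1.2, -0.9]
width: 49.7
grasp_force: 4.9
t: 13.43
ee_pos: [615.8, -192.1, 211.8]
orientation: [-2.308, -1.138, 0.357]
ft_force: [-0.0, -0.5, 0.5]
width: 80.3
grasp_force: 0.0
t: 13.6
ee_pos: [615.8, -192.1, 211.8]
orientation: [-2.308, -1.138, 0.357]
ft_force: [-0.6, 0.4, 0.2]
width: 87.8
grasp_force: 0.0
v [-1.23927469e+02 -1.72550818e-01  1.76784004e+02] place lean 0.611 r 215.9 tool lean 0.608
```

```bash
python3 jog.py '[[0,0,-12,0,0,0],[0,0,-20,0,0,0],[0,0,-25,0,0,0],[0,0,-30,0,0,0],[0,0,-30,0,0,0]]'
python3 jog.py '[[25,0,-20,0,0,0],[30,0,-20,0,0,0],[30,0,-10,0,0,0],[30,0,0,0,0,0],[30,0,0,0,0,0]]'
python3 jog.py '[[35,0,0,0,0,0],[35,0,0,0,0,0],[35,0,0,0,0,0],[0,0,0,0,0,0],[0,0,0,0,0,0]]'
python3 - <<'E'
from h import *
import cv2
d=camrig.get_image("scene")["img"][170:290,240:330,::-1];e=camrig.get_image("top")["img"][140:240,260:340,::-1]
a=cv2.resize(d,None,fx=5,fy=5,interpolation=2);b=cv2.resize(e,None,fx=4,fy=4,interpolation=2)
o=np.zeros((600,770,3),np.uint8);o[:,:450]=a;o[:400,450:]=b;cv2.imwrite("pics/a7.png",o)
for d_ in(5,10,22): # pivot / pad / tip heights for edge d_ below the pivot
    w=stand(SP,[btop(.611,8,0,d_-36),btop(.611,8,0,d_-22),btop(.611,0,0,d_)])
    print(d_,"tip,pad top,pivot px",((proj("scene",w)-[240,170])*5).round().tolist(),((proj("top",w)-[260,140])*4+[450,0]).round().tolist())
E
```

```text
t: 14.02
ee_pos: [669.3, -233.3, 309.7]
orientation: [-2.308, -1.138, 0.357]
ft_force: [1.2, 0.1, -0.5]
width: 88.1
grasp_force: 0.0
t: 14.43
ee_pos: [780.9, -134.8, 350.6]
orientation: [-2.31, -1.139, 0.355]
ft_force: [0.6, -0.2, -0.7]
width: 88.4
grasp_force: 0.0
t: 14.85
ee_pos: [844.4, -49.4, 347.1]
orientation: [-2.306, -1.142, 0.36]
ft_force: [0.2, 0.1, 0.5]
width: 88.1
grasp_force: 0.0
5 tip,pad top,pivot px [[304.0, 284.0], [320.0, 267.0], [360.0, 248.0]] [[707.0, 180.0], [714.0, 171.0], [731.0, 150.0]]
10 tip,pad top,pivot px [[310.0, 278.0], [327.0, 261.0], [366.0, 242.0]] [[710.0, 177.0], [717.0, 167.0], [734.0, 147.0]]
22 tip,pad top,pivot px [[324.0, 263.0], [341.0, 246.0], [382.0, 227.0]] [[716.0, 169.0], [724.0, 159.0], [741.0, 139.0]]
```

View pics/a7.png

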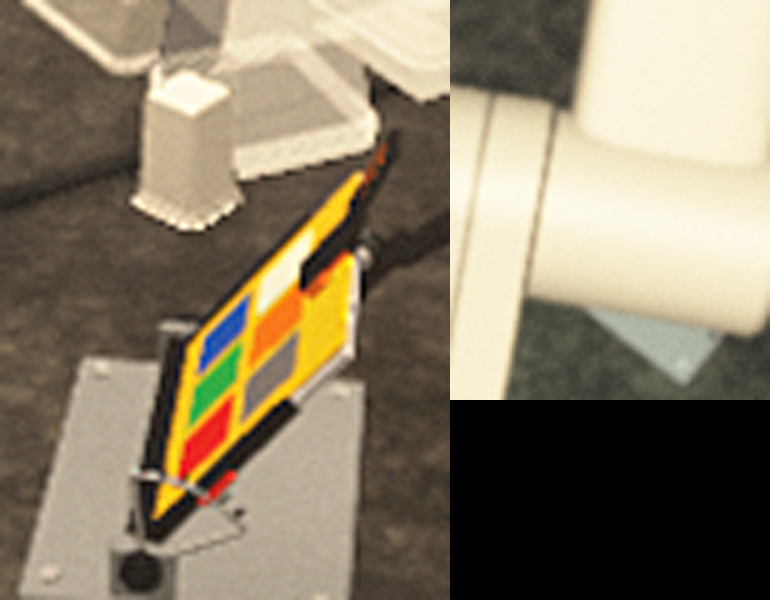

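The clip is closed over the middle of the edge, with its jaw tip at (305,280) and pivot at (362,255). That matches the prediction for the edge 5–10 mm below the pivot, so the pads grip over their full height. The pointer is on the red mark and the robot is clear.

```bash
python3 -c "
from workcell import ctrl, camrig, get_obs
print(ctrl.close_job())"
```

```text
the job is handed in; nothing more can be done
None
```

The job is handed in: by the last camera view the board stands at 35° with its pointer on the red mark, and the clip is closed deep over board and sheet at the middle of the top edge, with the robot clear, though no verdict was returned.

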